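# Set the antistatic nozzle into the balance's draught shield

### The job

Get the antistatic nozzle ready at the balance: first raise the clear side sash of the draught shield all the way up by the tab on its top edge and leave it up, then push the lock button on the boom's sleeve fully down, and then slide the boom's arm by its upright paddle towards the balance until the thin pointer on its collar is level with the upright fin of the rider on the scale bar. A spring pulls the arm back, so finish while still holding the arm there, at rest at the mark. Leave the small things standing around where they are.

Things in the scene. Friction and masses are not known exactly. Their poses are not given: they have to be found in the camera images.
- balance: White balance, fixed, 320 mm deep (its x) by 220 mm wide (its y), base 60 mm high; a clear draught shield stands on its rear part, 217 mm wide in x, its top 215 mm above the table. Origin: centre of the underside, on the table; z up. The sash is the shield's side towards the boom (the balance's own -y side).
- sash_tab (a point): Centre of the sash's white grip tab, a plate 40 mm (along the balance's x) by 12 mm (along its y) by 55 mm high, upright on the sash's top edge; it rises with the sash. The shield's top lies 27 mm below this centre when the sash is shut. Axes as the balance's.
- sash (a joint): Height of the side sash, m: 0 shut, 0.085 fully up; slides straight up, needs about 6 N, stays where it is left (friction). It starts between 0 and 0.02. Fully up counts from 0.07.
- boom: Fixed stand of the nozzle boom: dark base plate 120 by 400 mm, an aluminium sleeve 36 mm wide whose top is 117 mm above the table, and beside it (its +x side) a scale bar with ticks every 10 mm. Origin on the table under the arm's retracted paddle; its +y axis is the direction in which the arm extends, towards the balance; z up.
- lock_button_top (a point): Centre of the top of the round black lock button, 28 mm across, on top of the sleeve, 100 mm behind (-y of the boom) the retracted paddle; its top is 129 mm above the table, 12 mm above the sleeve, and moves down with it.
- lock_button (a joint): How far the lock button is pushed in, m: 0 out (arm locked), 0.008 fully in (arm released from 0.0065). Moves straight down with about 3 N and stays in where it is left (friction, no spring).
- boom_arm: The sliding arm: steel tube and rod with a black collar and a black upright paddle, 30 mm (its x) by 16 mm (its y, the sliding direction) by 50 mm high, and the grey nozzle at its end, 260 mm ahead of the paddle. Origin: the paddle's centre, 142 mm above the table; the sleeve's top and the collar's top are 25 mm below it. Axes as the boom's. Slides 150 mm to +y of the boom when released; a spring pulls it back with 2 to 3 N.
- pointer (a point): Outer end of the thin steel pointer on the arm's collar, 52 mm from the paddle's centre to the boom's +x and 24.5 mm below it; in y it is level with the paddle's centre. It moves with the arm just over the scale bar.
- rider: Fixed brass rider on the scale bar, 22 by 16 by 22 mm with an upright thin fin across its middle (2 mm thick, top 129 mm above the table), the mark to set. Origin: centre of the block, in line with the fin; axes as the boom's. It stands 80 to 130 mm ahead (+y of the boom) of the retracted pointer.
- jar_mid (a point): Bystander, to be left alone: glass jar with white cap, 44 mm across, 60 mm tall; this point is at its middle.
- crucible_mid (a point): Bystander, to be left alone: white crucible, 44 mm across, 40 mm tall; this point is at its middle.
- weight_mid (a point): Bystander, to be left alone: steel 500 g weight with a small head, 38 mm across, 58 mm tall; this point is at its middle.
- amber_mid (a point): Bystander, to be left alone: amber bottle with black cap, 60 mm across, 125 mm tall; this point is at its middle.
- spatula_mid (a point): Bystander, to be left alone: steel sample spoon lying flat, 170 mm long, 20 mm high; this point is at its middle.
- basin_mid (a point): Bystander, to be left alone: shallow white dish, 80 mm across, 30 mm tall; this point is at its middle.

How it is judged:
By the outcome, as a careful person would: the job done as asked, in the order asked, and still so for the second after the job is handed in, while the arm keeps its last pose, push and grip.
It also fails if it takes over 58 s, if anything falls off the work surface, if the arm or the gripper's body presses on something with over 40 N, if the wrist force passes 120 N, or if a joint passes its speed limit or range.

### The arm

A 6-joint arm with a two-finger parallel gripper is mounted at the origin on the work surface. World frame = base frame: x ahead of the robot, y to its left, z up, the work surface at z = 0. Lengths are in m, angles in rad, forces in N, time in s.
With the tool pointing down it reaches from about 0.275 to 0.85 m from the base axis. Payload 5.2 kg.
Tool frame: the origin (TCP) lies at the very end of the fingers, on their centre line; the grasp point (between the pads) lies hold_point_z behind it (hold_point_z is the distance from the TCP to the grasp point, in m); x points along the fingers, z is the direction in which the jaws open and shut, and the axes are right-handed (so a half turn about x gives the same grasp; the last joint's range is limited). The gripper opens to 85 mm and grips with 20 to 120 N. Pads are 22 mm wide; open, the fingers measure 114 mm over their backs; the gripper's body (76 mm by 85 mm) begins 54 mm behind the grasp point. The pads swing forward as they close: fully open they stand 13 mm farther back than shut.
Start: joints at [1.061, 0.259, 1.535, -0, 1.348, -0.203], TCP at [0.166, 0.524, 0.231] pointing down, gripper open.
Joint ranges: [-3.14, 3.14], [-0.91, 2.08], [0.19, 2.58], [-1.22, 4.36], [0.22, 2.71], [-3.12, 3.12]. Speed limits (rad/s): [2.57, 2.57, 3.14, 3.14, 3.14, 3.14].

### API

Orientations are given as a rotation vector (axis times angle).
In Python, from plant import state, grab_frame, close_job, hold_point_z gives the robot as it stands.
- The arm moves only by the shell command python3 -m inch 'ROWS' [FORCE]. ROWS is JSON, a list of rows, each an object with "delta_pos": the shift along the tool's x, y, z in mm, a list of three; "roll": the turn about the tool's x in degrees; "jaw": the opening, from -1 (shut) to 1 (fully open), so that 0 is half open. In form: [{"delta_pos": [tx, ty, tz], "roll": roll, "jaw": jaw}, ...]. A call has 1 to 12 rows; each row shifts and turns the commanded pose from where the row before left it, along the tool's axes as they then stand; what a row does not reach is not made up. A row lasts 1/10 s, in which the tool goes at most 50 mm and 8.59 degrees, less where a joint would pass 70% of its speed; a pose out of reach is approached as far as the arm can. A call is refused whole if a number of a shift passes 50 or a number of a turn 8.59, either way. A call with a gripper value outside its range is refused whole. The fingers move at their own pace and stop on an object; FORCE is the grip in N (left out, the last holds). Time passes only in rows, so rows that do not move let the fingers close. It gives the time, the measured TCP pose, the force and the opening at its end, in the units of the state.
- state(): the state, without advancing time (a new reading comes with each control period).
- grab_frame(name): name is "side" or "top"; returns a dict with "frame" (400x640x3 uint8, red, green, blue), "intrinsics" (3x3 intrinsics, pixels), "R" (3x3) and "t" (3): a world point X has camera coordinates R X + t. Camera axes: x right, y down, z forward; pixel columns grow to the right and rows downward; lengths in m; the calibration is good to about 2 mm. A picture is of the moment at which its call begins. There is no depth.
- close_job(): hands the job in, once; it reports no verdict.
The state is a dict: "time_s": time; "q": joint angles; "qd": joint speeds; "effort": joint torques, N m; "ee_pos": TCP position; "tcp_rot": TCP orientation; "contact_force": force on the tool from outside, world axes, zero at the start; "wrist_torque": the same for the moment, N m; "opening": finger opening in m.
Only numpy, scipy, OpenCV 4.12 (cv2) and the standard library are available. Lean on these libraries where they do the work, as an engineer would, in place of code of your own. Each camera call takes 0.05 s, during which the arm holds its last target.

## Working session

There is one attempt and no reset: what is moved stays moved. The work goes in short steps, Python scripts to look and compute and a shell command to move; the robot and the scene stay as the last step left them, time stands still between calls to the robot, and variables do not carry over. Pictures are saved under pics/ and viewed, and the job is handed in when it is done.

```bash
ls; mkdir -p pics; python3 - <<'E'
from plant import *
import cv2
print(state()); print(hold_point_z)
for n in("side","top"):
    f=grab_frame(n); cv2.imwrite(f"pics/{n}0.png",f["frame"][:,:,::-1]); print(n,f["intrinsics"],f["R"],f["t"])
E
```

```text
pics
{'time_s': 0.0, 'q': array([ 1.06122688e+00,  2.59320403e-01,  1.53608184e+00, -2.39069657e-05,
        1.34800272e+00, -2.02781935e-01]), 'qd': array([-0.00084724,  0.00036813,  0.00067791,  0.0002989 , -0.00051146,
       -0.00128683]), 'effort': array([-1.50805630e-03, -4.46018350e+01, -2.90566331e+01, -6.60018941e-04,
        1.18469051e-02,  4.09248162e-05]), 'ee_pos': array([0.16581139, 0.52385569, 0.23048736]), 'tcp_rot': array([-0.98117967,  1.34053623,  0.97989266]), 'contact_force': array([ 0.06195752,  0.34286381, -0.40450561]), 'wrist_torque': array([ 0.00214648, -0.04990122,  0.02445455]), 'opening': 0.08545533078098112}
0.0187
side [[437.96934433   0.         321.65534386]
 [  0.         437.96934433 198.34936264]
 [  0.           0.           1.        ]] [[ 0.95742266 -0.2883849   0.01326677]
 [-0.13555992 -0.48967488 -0.86130252]
 [ 0.25488305  0.8228321  -0.50791926]] [-0.52731917  0.23577026  0.91683276]
top [[498.32292874   0.         312.99807254]
 [  0.         498.32292874 201.68812643]
 [  0.           0.           1.        ]] [[-2.46821385e-02 -9.99695348e-01  5.00895347e-05]
 [-9.95880088e-01  2.45835677e-02 -8.72840050e-02]
 [ 8.72561824e-02 -2.20423907e-03 -9.96183467e-01]] [0.09015072 0.56505681 1.1168335 ]
```

View pics/side0.png

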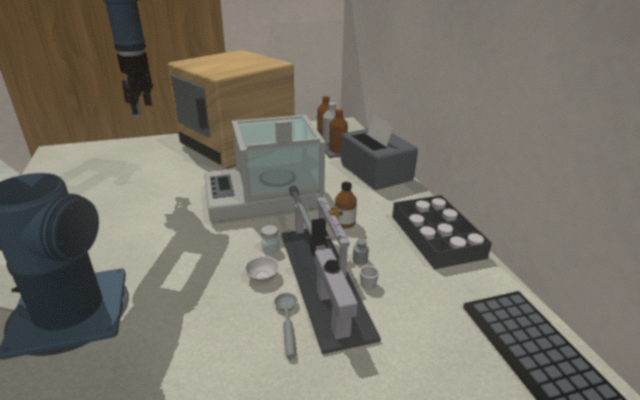

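View pics/top0.png

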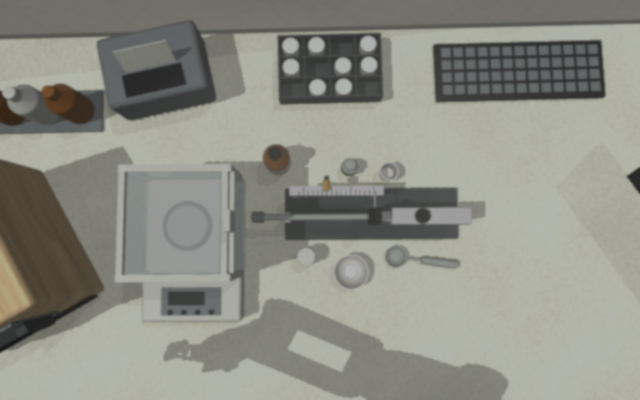

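```bash
python3 - <<'E'
import cv2
a=cv2.imread("pics/top0.png"); s=cv2.imread("pics/side0.png")
cv2.imwrite("pics/topz.png",cv2.resize(a[150:250,240:400],None,fx=5,fy=5,interpolation=cv2.INTER_CUBIC))
cv2.imwrite("pics/topz2.png",cv2.resize(a[150:250,340:500],None,fx=5,fy=5,interpolation=cv2.INTER_CUBIC))
cv2.imwrite("pics/topz3.png",cv2.resize(a[150:290,110:260],None,fx=4,fy=4,interpolation=cv2.INTER_CUBIC))
cv2.imwrite("pics/sidez.png",cv2.resize(s[170:350,260:400],None,fx=3.3,fy=3.3,interpolation=cv2.INTER_CUBIC))
cv2.imwrite("pics/sidez2.png",cv2.resize(s[100:220,200:340],None,fx=4,fy=4,interpolation=cv2.INTER_CUBIC))
E
```

```text
(no output)
```

View pics/topz.png

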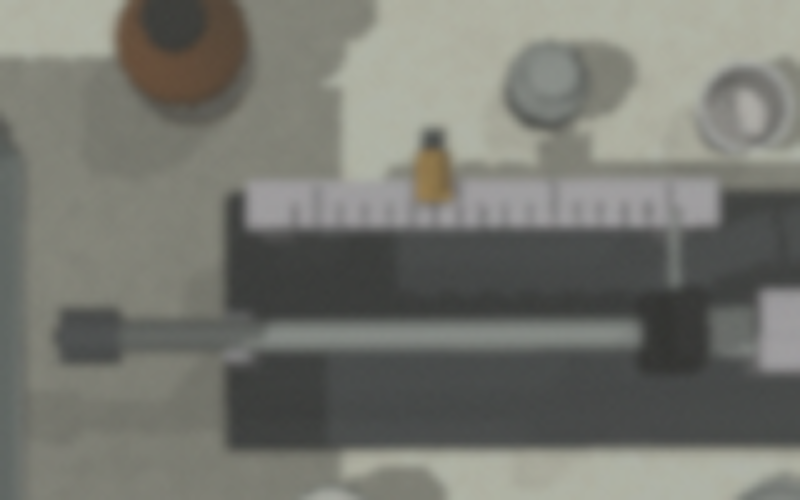

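View pics/topz2.png

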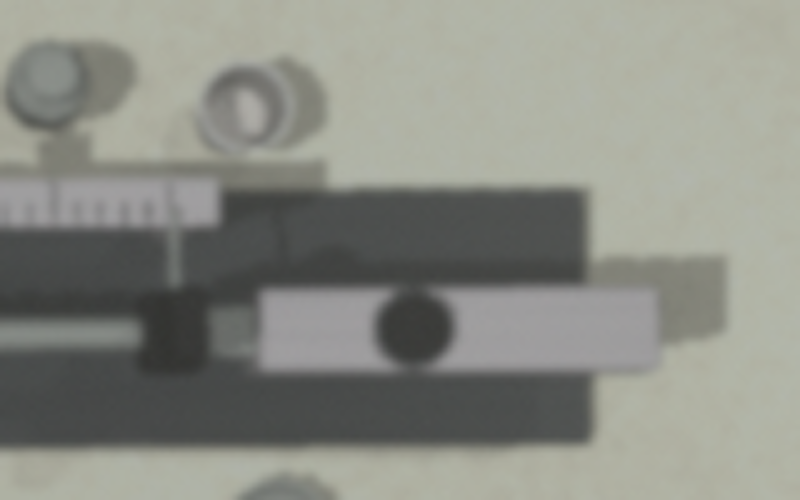

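View pics/topz3.png

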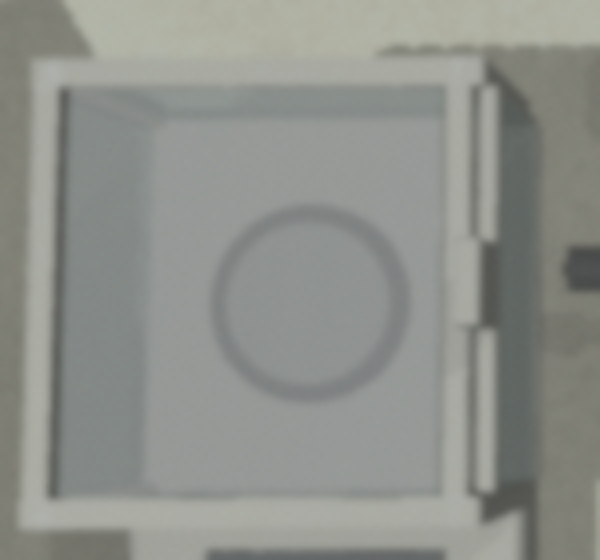

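View pics/sidez.png

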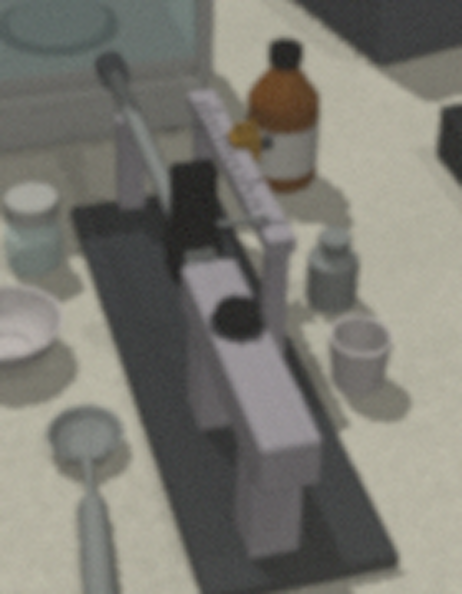

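View pics/sidez2.png

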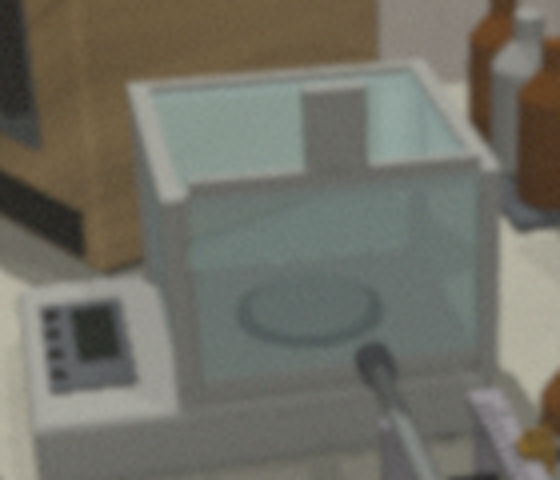

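```bash
cat >h.py <<'E'
import numpy as np
from plant import *
from scipy.optimize import least_squares
C={n:grab_frame(n) for n in("side","top")}
def proj(n,X):
    c=C[n];p=c["intrinsics"]@(c["R"]@np.array(X)+c["t"]);return p[:2]/p[2]
def onz(n,u,v,z):
    c=C[n];d=c["R"].T@np.linalg.solve(c["intrinsics"],[u,v,1.]);o=-c["R"].T@c["t"];return o+d*(z-o[2])/d[2]
def tri(us,ut):
    return least_squares(lambda X:np.r_[proj("side",X)-us,proj("top",X)-ut],[.5,0.2,.1]).x
E
python3 - <<'E'
from h import *
from scipy.spatial.transform import Rotation as Ro
t=lambda x,y:(240+x/5,150+y/5); t2=lambda x,y:(340+x/5,150+y/5); t3=lambda x,y:(110+x/4,150+y/4)
print("tab top tri",tri((200+335/4,100+89/4),t3(466,282)))
for z in(.27,.28,.29):print(z,onz("top",*t3(466,282),z), onz("side",200+335/4,100+89/4,z))
print("btn",onz("top",*t2(414,328),.129), onz("side",260+239/3.3,170+313/3.3,.129))
print("sleeve edges",[onz("top",*t2(*p),.117) for p in((260,330),(658,330))])
print("base corners",[onz("top",*t(*p),.01) for p in((230,193),(230,447))],[onz("top",*t2(*p),.01) for p in((585,189),(592,442))])
print("pointer",onz("top",*t2(172,190),.1175),onz("top",*t2(173,285),.1175))
print("fin",onz("top",*t(432,132),.129), onz("top",*t(432,165),.129))
print("paddle",onz("top",*t2(177,330),.167))
print("paddle side top c",onz("side",260+194/3.3,170+165/3.3,.167))
print("shield frame",[onz("top",*t3(*p),.215) for p in((35,60),(485,60),(22,527),(478,527))])
print("nozzle",onz("top",*t(90,335),.117))
print("jar",onz("top",306,256,.06),"basin",onz("top",352,270,.03),"amber",onz("top",275,157,.125),"weight",onz("top",349,166,.058),"cruc",onz("top",388,172,.04))
print(Ro.from_rotvec(state()["tcp_rot"]).as_matrix())
E
```

```text
tab top tri [0.51570519 0.23013014 0.28238159]
0.27 [0.5156414  0.23239962 0.27      ] [0.52392828 0.2621087  0.27      ]
0.28 [0.51510167 0.23067624 0.28      ] [0.51848677 0.23615311 0.28      ]
0.29 [0.51456194 0.22895287 0.29      ] [0.51304526 0.21019752 0.29      ]
btn [ 0.5233727 -0.150713   0.129    ] [ 0.52397619 -0.15604186  0.129     ]
sleeve edges [array([ 0.52477739, -0.08869342,  0.117     ]), array([ 0.52065279, -0.25577123,  0.117     ])]
base corners [array([0.6004939 , 0.13816203, 0.01      ]), array([0.48269761, 0.14051307, 0.01      ])] [array([ 0.59255053, -0.25951569,  0.01      ]), array([ 0.47518605, -0.25688484,  0.01      ])]
pointer [ 0.58475505 -0.05378464  0.1175    ] [ 0.54458209 -0.05278096  0.1175    ]
fin [0.61032072 0.04709798 0.129     ] [0.59643351 0.04747347 0.129     ]
paddle [ 0.52285569 -0.04750835  0.167     ]
paddle side top c [ 0.52667238 -0.05134085  0.167     ]
shield frame [array([0.63032542, 0.44765238, 0.215     ]), array([0.62499651, 0.23174541, 0.215     ]), array([0.40848858, 0.45169322, 0.215     ]), array([0.40319541, 0.23733638, 0.215     ])]
nozzle [0.52961888 0.19259382 0.117     ]
jar [0.44456326 0.09459619 0.06      ] basin [ 0.41002521 -0.00784345  0.03      ] amber [0.65471057 0.15404002 0.125     ] weight [ 0.64234749 -0.00626577  0.058     ] cruc [ 0.62924909 -0.09579904  0.04      ]
[[-5.57792079e-04 -9.53294721e-01  3.02041163e-01]
 [-9.48370817e-04  3.02041579e-01  9.53294281e-01]
 [-9.99999395e-01  2.45292974e-04 -1.07255329e-03]]
```

```bash
python3 -m inch '[{"delta_pos":[-40,0,0],"roll":-8.2,"jaw":1},{"delta_pos":[-40,0,0],"roll":-8.2,"jaw":1},{"delta_pos":[-40,0,0],"roll":0,"jaw":1},{"delta_pos":[0,-35.6,-28.6],"roll":0,"jaw":1},{"delta_pos":[0,-35.6,-28.6],"roll":0,"jaw":1},{"delta_pos":[0,-35.6,-28.6],"roll":0,"jaw":1},{"delta_pos":[0,-35.6,-28.6],"roll":0,"jaw":1},{"delta_pos":[0,-35.6,-28.6],"roll":0,"jaw":1},{"delta_pos":[0,-35.6,-28.6],"roll":0,"jaw":1},{"delta_pos":[0,-35.6,-28.6],"roll":0,"jaw":1},{"delta_pos":[0,-35.6,-28.6],"roll":0,"jaw":1},{"delta_pos":[0,0,0],"roll":0,"jaw":1}]'
```

```text
time_s: 1.4
ee_pos: [0.45, 0.2859, 0.3503]
tcp_rot: [-1.191, 1.223, 1.188]
contact_force: [-0.5, -0.5, -0.2]
opening: 0.0856
```

```bash
python3 -m inch '[{"delta_pos":[0,-33.5,-27],"roll":0,"jaw":1},{"delta_pos":[0,-33.5,-27],"roll":0,"jaw":1},{"delta_pos":[0,0,0],"roll":0,"jaw":1},{"delta_pos":[0,0,0],"roll":0,"jaw":1}]'
python3 - <<'E'
from h import *
import cv2
from scipy.spatial.transform import Rotation as Ro
s=state();print(s["ee_pos"],Ro.from_rotvec(s["tcp_rot"]).as_matrix().round(3))
for n,b in(("side",(60,200,220,360)),("top",(150,290,150,310))):
    f=C[n]["frame"][b[0]:b[1],b[2]:b[3],::-1]; f=cv2.resize(f,None,fx=4,fy=4,interpolation=cv2.INTER_CUBIC); cv2.imwrite(f"pics/{n}1.png",f)
E
```

```text
time_s: 1.8
ee_pos: [0.5119, 0.2342, 0.3507]
tcp_rot: [-1.192, 1.221, 1.194]
contact_force: [0.1, -0.4, -0.0]
opening: 0.0846
[0.51101796 0.23525846 0.35128023] [[-0.001 -1.     0.02 ]
 [ 0.     0.02   1.   ]
 [-1.     0.001  0.   ]]
```

View pics/side1.png

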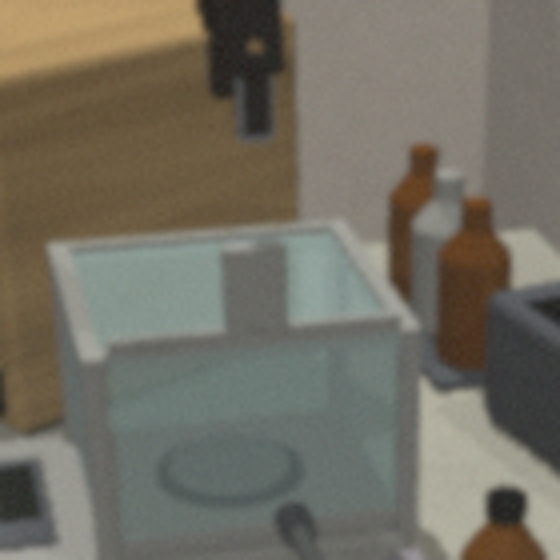

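View pics/top1.png

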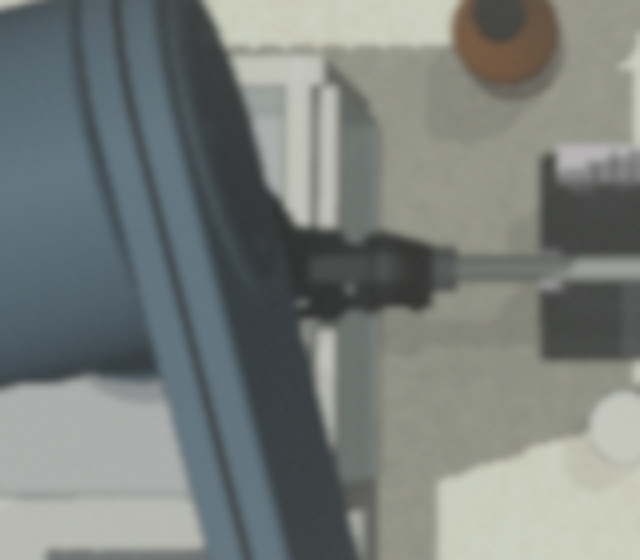

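```bash
python3 -m inch '[{"delta_pos":[0,-4.5,-5],"roll":0,"jaw":1},{"delta_pos":[36,0,0],"roll":0,"jaw":1},{"delta_pos":[36,0,0],"roll":0,"jaw":1},{"delta_pos":[37,0,0],"roll":0,"jaw":1},{"delta_pos":[0,0,0],"roll":0,"jaw":1},{"delta_pos":[0,0,0],"roll":0,"jaw":1},{"delta_pos":[0,0,0],"roll":0,"jaw":1}]'
python3 - <<'E'
from h import *
import cv2
print([state()[k] for k in("ee_pos","contact_force")])
f=C["side"]["frame"][60:200,220:360,::-1]; cv2.imwrite("pics/side2.png",cv2.resize(f,None,fx=4,fy=4,interpolation=cv2.INTER_CUBIC))
E
```

```text
time_s: 2.6
ee_pos: [0.5176, 0.2299, 0.245]
tcp_rot: [-1.196, 1.215, 1.192]
contact_force: [-0.1, 0.9, 0.4]
opening: 0.0856
[array([0.51760259, 0.22972651, 0.24484416]), array([ 0.33030356, -0.21740104,  1.14114891])]
```

View pics/side2.png

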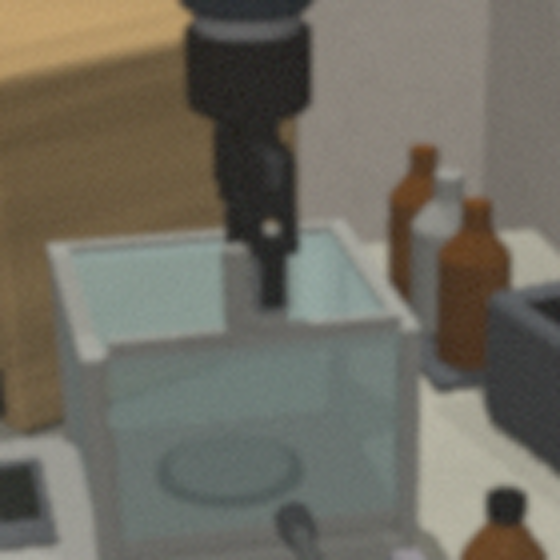

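```bash
python3 -m inch '[{"delta_pos":[0,0,0],"roll":0,"jaw":-1},{"delta_pos":[0,0,0],"roll":0,"jaw":-1},{"delta_pos":[0,0,0],"roll":0,"jaw":-1},{"delta_pos":[0,0,0],"roll":0,"jaw":-1},{"delta_pos":[0,0,0],"roll":0,"jaw":-1},{"delta_pos":[0,0,0],"roll":0,"jaw":-1},{"delta_pos":[0,0,0],"roll":0,"jaw":-1},{"delta_pos":[0,0,0],"roll":0,"jaw":-1}]' 50
```

```text
time_s: 3.5
ee_pos: [0.5164, 0.2303, 0.2424]
tcp_rot: [-1.193, 1.217, 1.195]
contact_force: [0.0, 6.6, 0.1]
opening: 0.0114
```

```bash
python3 -m inch '[{"delta_pos":[-10,0,0.3],"roll":0,"jaw":-1},{"delta_pos":[-12,0,0],"roll":0,"jaw":-1},{"delta_pos":[-12,0,0],"roll":0,"jaw":-1},{"delta_pos":[-12,0,0],"roll":0,"jaw":-1},{"delta_pos":[-12,0,0],"roll":0,"jaw":-1},{"delta_pos":[-8,0,0],"roll":0,"jaw":-1},{"delta_pos":[0,0,0],"roll":0,"jaw":-1},{"delta_pos":[0,0,0],"roll":0,"jaw":-1}]'
```

```text
time_s: 4.3
ee_pos: [0.5164, 0.2303, 0.3088]
tcp_rot: [-1.194, 1.217, 1.194]
contact_force: [-0.3, 4.9, 1.7]
opening: 0.0115
```

```bash
python3 -m inch '[{"delta_pos":[-3,0,0],"roll":0,"jaw":-1},{"delta_pos":[0,0,0],"roll":0,"jaw":-1}]'
```

```text
time_s: 4.5
ee_pos: [0.5164, 0.2303, 0.3108]
tcp_rot: [-1.193, 1.218, 1.195]
contact_force: [1.5, 5.9, -2.6]
opening: 0.0114
```

```bash
python3 - <<'E'
from h import *
import cv2
print([state()[k] for k in("ee_pos","contact_force")])
f=C["side"]["frame"][40:200,200:360,::-1]; cv2.imwrite("pics/side3.png",cv2.resize(f,None,fx=3.7,fy=3.7,interpolation=cv2.INTER_CUBIC))
E
```

```text
[array([0.51639987, 0.23031299, 0.3108825 ]), array([ 0.57169873,  6.04305917, -2.60584194])]
```

View pics/side3.png

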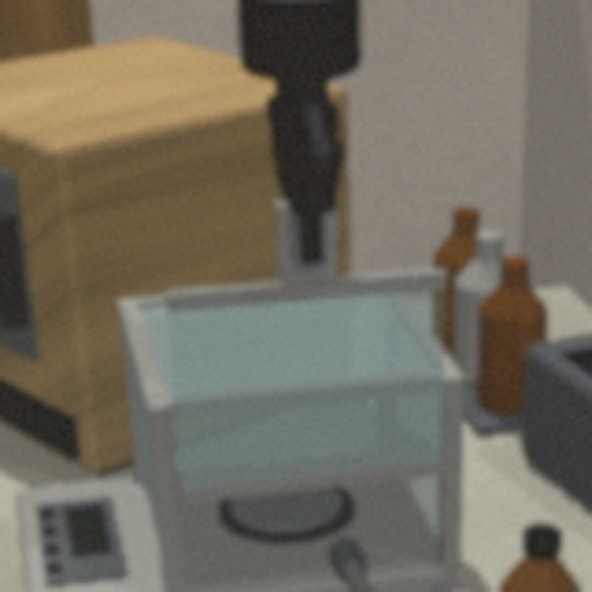

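```bash
python3 -m inch '[{"delta_pos":[-4,0,0.5],"roll":0,"jaw":-1},{"delta_pos":[0,0,0],"roll":0,"jaw":-1},{"delta_pos":[0,0,0],"roll":0,"jaw":-1}]'
```

```text
time_s: 4.9
ee_pos: [0.5163, 0.2303, 0.3125]
tcp_rot: [-1.193, 1.221, 1.196]
contact_force: [4.2, 4.5, -11.9]
opening: 0.0112
```

```bash
python3 -m inch '[{"delta_pos":[-3,0,0],"roll":0,"jaw":-1},{"delta_pos":[0,0,0],"roll":0,"jaw":-1},{"delta_pos":[0,0,0],"roll":0,"jaw":-1}]'
```

```text
time_s: 5.2
ee_pos: [0.5162, 0.2302, 0.3126]
tcp_rot: [-1.192, 1.224, 1.198]
contact_force: [6.5, 6.2, -25.6]
opening: 0.0116
```

```bash
python3 -m inch '[{"delta_pos":[4,0,0],"roll":0,"jaw":-1},{"delta_pos":[0,0,0],"roll":0,"jaw":-1},{"delta_pos":[0,0,0],"roll":0,"jaw":0.3},{"delta_pos":[0,0,0],"roll":0,"jaw":0.3},{"delta_pos":[0,0,0],"roll":0,"jaw":0.3},{"delta_pos":[0,0,0],"roll":0,"jaw":0.3},{"delta_pos":[0,0,0],"roll":0,"jaw":0.3},{"delta_pos":[-20,0,0],"roll":0,"jaw":0.3},{"delta_pos":[-30,0,0],"roll":0,"jaw":0.3},{"delta_pos":[0,0,0],"roll":0,"jaw":0.3},{"delta_pos":[0,0,0],"roll":0,"jaw":0.3}]'
python3 - <<'E'
from h import *
import cv2
print([state()[k] for k in("ee_pos","contact_force","opening")])
f=C["side"]["frame"][0:200,200:360,::-1]; cv2.imwrite("pics/side4.png",cv2.resize(f,None,fx=3,fy=3,interpolation=cv2.INTER_CUBIC))
E
```

```text
time_s: 6.3
ee_pos: [0.5166, 0.23, 0.365]
tcp_rot: [-1.195, 1.217, 1.193]
contact_force: [-1.0, -0.0, -0.8]
opening: 0.0558
[array([0.51601581, 0.22993269, 0.3633246 ]), array([ 0.01888194,  0.22713656, -0.01186849]), 0.055457974994342796]
```

View pics/side4.png

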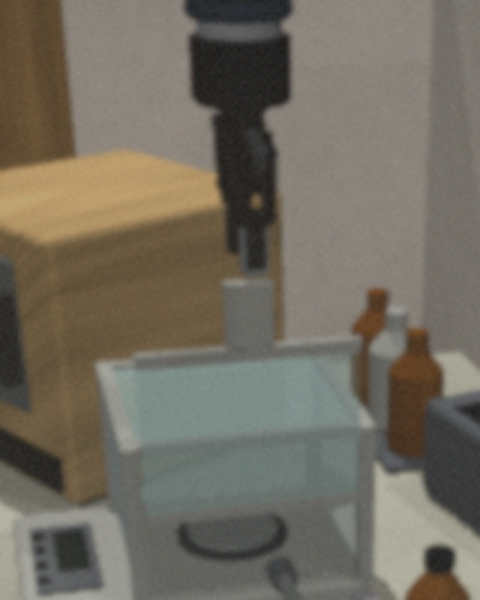

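```bash
python3 -m inch '[{"delta_pos":[-15,0,0],"roll":0,"jaw":0.3},{"delta_pos":[0,-1.5,-38.1],"roll":0,"jaw":0.3},{"delta_pos":[0,-1.5,-38.1],"roll":0,"jaw":-1},{"delta_pos":[0,-1.5,-38.1],"roll":0,"jaw":-1},{"delta_pos":[0,-1.5,-38.1],"roll":0,"jaw":-1},{"delta_pos":[0,-1.5,-38.1],"roll":0,"jaw":-1},{"delta_pos":[0,-1.5,-38.1],"roll":0,"jaw":-1},{"delta_pos":[0,-1.5,-38.1],"roll":0,"jaw":-1},{"delta_pos":[20,-1.5,-38.1],"roll":0,"jaw":-1},{"delta_pos":[20,-1.5,-38.1],"roll":0,"jaw":-1},{"delta_pos":[20,-1.5,-38.1],"roll":0,"jaw":-1},{"delta_pos":[0,0,0],"roll":0,"jaw":-1}]'
python3 -m inch '[{"delta_pos":[50,0,0],"roll":0,"jaw":-1},{"delta_pos":[50,0,0],"roll":0,"jaw":-1},{"delta_pos":[40,0,0],"roll":0,"jaw":-1},{"delta_pos":[0,0,0],"roll":0,"jaw":-1},{"delta_pos":[0,0,0],"roll":0,"jaw":-1},{"delta_pos":[0,0,0],"roll":0,"jaw":-1}]'
python3 - <<'E'
from h import *
import cv2
print([state()[k] for k in("ee_pos","contact_force","opening")])
f=C["side"]["frame"][140:340,260:420,::-1]; cv2.imwrite("pics/side5.png",cv2.resize(f,None,fx=3,fy=3,interpolation=cv2.INTER_CUBIC))
f=C["top"]["frame"][150:270,340:500,::-1]; cv2.imwrite("pics/top5.png",cv2.resize(f,None,fx=4,fy=4,interpolation=cv2.INTER_CUBIC))
E
```

```text
time_s: 7.6
ee_pos: [0.5215, -0.1548, 0.3143]
tcp_rot: [-1.185, 1.226, 1.197]
contact_force: [-0.3, 0.9, -0.0]
opening: 0.0002
time_s: 8.2
ee_pos: [0.5252, -0.1517, 0.1819]
tcp_rot: [-1.197, 1.217, 1.191]
contact_force: [0.4, 0.1, -0.4]
opening: -0.0
[array([ 0.52513767, -0.15176646,  0.1820216 ]), array([ 0.51123787,  1.14980325, -0.09453086]), -2.4020737989707654e-05]
```

View pics/side5.png

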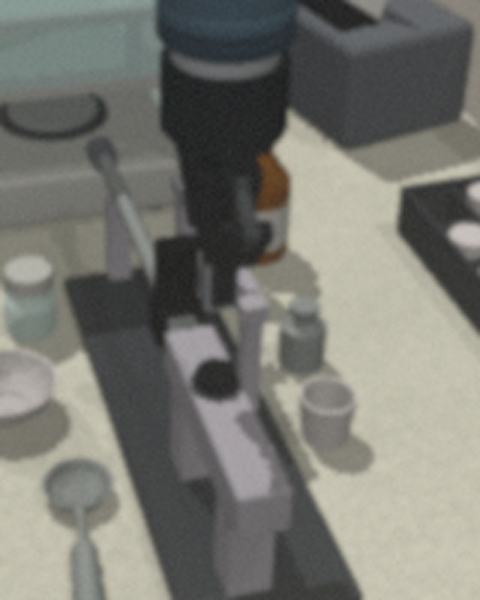

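View pics/top5.png

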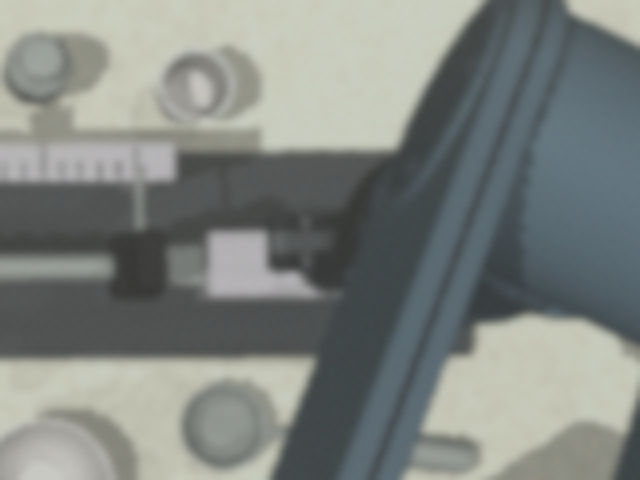

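```bash
python3 -m inch '[{"delta_pos":[20,1.5,0],"roll":0,"jaw":-1},{"delta_pos":[20,0,0],"roll":0,"jaw":-1},{"delta_pos":[10,0,0],"roll":0,"jaw":-1},{"delta_pos":[0,0,0],"roll":0,"jaw":-1},{"delta_pos":[3,0,0],"roll":0,"jaw":-1},{"delta_pos":[3,0,0],"roll":0,"jaw":-1},{"delta_pos":[0,0,0],"roll":0,"jaw":-1},{"delta_pos":[0,0,0],"roll":0,"jaw":-1}]'
```

```text
time_s: 9.1
ee_pos: [0.5228, -0.1515, 0.124]
tcp_rot: [-1.195, 1.218, 1.192]
contact_force: [1.2, -0.4, 2.5]
opening: 0.0003
```

```bash
python3 -m inch '[{"delta_pos":[3,0,0],"roll":0,"jaw":-1},{"delta_pos":[3,0,0],"roll":0,"jaw":-1},{"delta_pos":[0,0,0],"roll":0,"jaw":-1},{"delta_pos":[0,0,0],"roll":0,"jaw":-1}]'
```

```text
time_s: 9.5
ee_pos: [0.5229, -0.1516, 0.1206]
tcp_rot: [-1.197, 1.218, 1.191]
contact_force: [-5.8, 2.1, 22.6]
opening: 0.0002
```

```bash
python3 -m inch '[{"delta_pos":[-45,0,0],"roll":0,"jaw":-1},{"delta_pos":[-40,0,0],"roll":0,"jaw":-1},{"delta_pos":[0,-0.6,33.4],"roll":0,"jaw":0.3},{"delta_pos":[0,0,33.4],"roll":0,"jaw":0.3},{"delta_pos":[0,0,33.4],"roll":0,"jaw":0.3},{"delta_pos":[0,0,0],"roll":0,"jaw":0.3},{"delta_pos":[0,0,0],"roll":0,"jaw":0.3},{"delta_pos":[0,0,0],"roll":0,"jaw":0.3}]'
python3 - <<'E'
from h import *
import cv2
print([state()[k] for k in("ee_pos","contact_force","opening")])
f=C["side"]["frame"][140:340,260:420,::-1]; cv2.imwrite("pics/side6.png",cv2.resize(f,None,fx=3,fy=3,interpolation=cv2.INTER_CUBIC))
f=C["top"]["frame"][150:270,280:440,::-1]; cv2.imwrite("pics/top6.png",cv2.resize(f,None,fx=4,fy=4,interpolation=cv2.INTER_CUBIC))
E
```

```text
time_s: 10.3
ee_pos: [0.5246, -0.0516, 0.202]
tcp_rot: [-1.194, 1.22, 1.194]
contact_force: [0.3, 0.8, -0.1]
opening: 0.0552
[array([ 0.52470913, -0.05195006,  0.20206235]), array([0.30406679, 0.96734167, 0.54139008]), 0.05533721219938895]
```

View pics/side6.png

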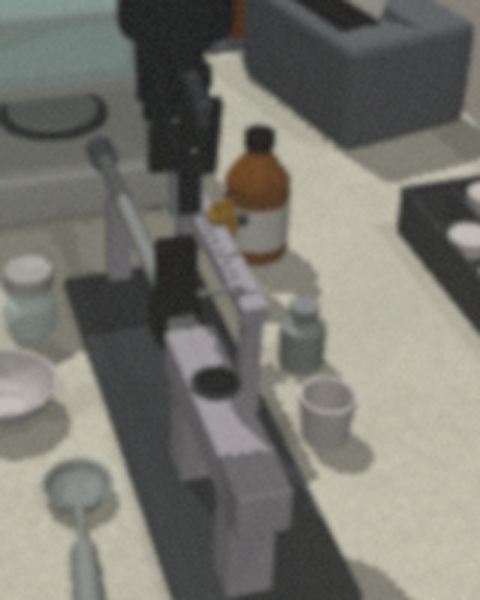

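View pics/top6.png

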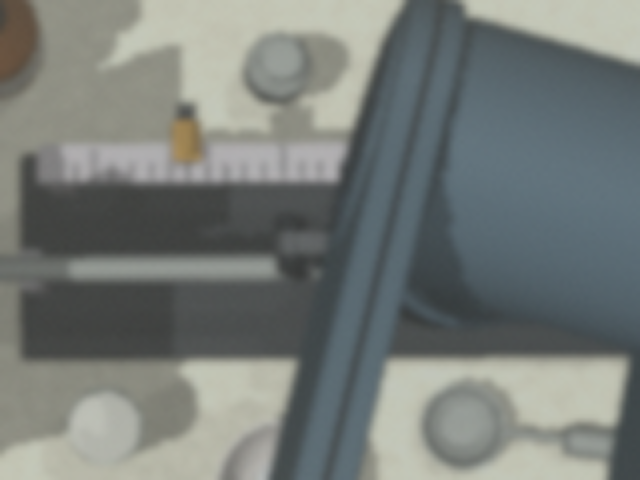

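```bash
python3 -m inch '[{"delta_pos":[25,-0.5,0],"roll":0,"jaw":0.3},{"delta_pos":[25,0,0],"roll":0,"jaw":0.3},{"delta_pos":[25,0,0],"roll":0,"jaw":0.3},{"delta_pos":[0,0,0],"roll":0,"jaw":0.3},{"delta_pos":[0,0,0],"roll":0,"jaw":-1},{"delta_pos":[0,0,0],"roll":0,"jaw":-1},{"delta_pos":[0,0,0],"roll":0,"jaw":-1},{"delta_pos":[0,0,0],"roll":0,"jaw":-1},{"delta_pos":[0,0,0],"roll":0,"jaw":-1},{"delta_pos":[0,0,0],"roll":0,"jaw":-1}]' 60
```

```text
time_s: 11.4
ee_pos: [0.5263, -0.0517, 0.1289]
tcp_rot: [-1.197, 1.218, 1.191]
contact_force: [-0.5, -1.9, 6.0]
opening: 0.0154
```

```bash
python3 -m inch '[{"delta_pos":[0,0,6],"roll":0,"jaw":-1},{"delta_pos":[0,0,12],"roll":0,"jaw":-1},{"delta_pos":[0,0,12],"roll":0,"jaw":-1},{"delta_pos":[0,0,12],"roll":0,"jaw":-1},{"delta_pos":[0,0,12],"roll":0,"jaw":-1},{"delta_pos":[0,0,12],"roll":0,"jaw":-1},{"delta_pos":[0,0,12],"roll":0,"jaw":-1},{"delta_pos":[0,0,6],"roll":0,"jaw":-1},{"delta_pos":[0,0,0],"roll":0,"jaw":-1},{"delta_pos":[0,0,0],"roll":0,"jaw":-1},{"delta_pos":[0,0,0],"roll":0,"jaw":-1}]'
cat >look.py <<'E'
import sys
from h import *
import cv2
k=sys.argv[1]
print([state()[k] for k in("ee_pos","contact_force","opening")])
f=C["side"]["frame"][180:300,290:390,::-1]; cv2.imwrite(f"pics/side{k}.png",cv2.resize(f,None,fx=5,fy=5,interpolation=cv2.INTER_CUBIC))
f=C["top"]["frame"][160:220,270:400,::-1]; cv2.imwrite(f"pics/top{k}.png",cv2.resize(f,None,fx=6,fy=6,interpolation=cv2.INTER_CUBIC))
E
python3 look.py 7
```

```text
time_s: 12.5
ee_pos: [0.528, 0.0327, 0.1289]
tcp_rot: [-1.197, 1.217, 1.192]
contact_force: [-0.7, -1.9, 6.4]
opening: 0.0155
[array([0.52791805, 0.03259052, 0.12889083]), array([-0.9801537 , -2.12556823,  6.66355079]), 0.01551880291641486]
```

View pics/side7.png

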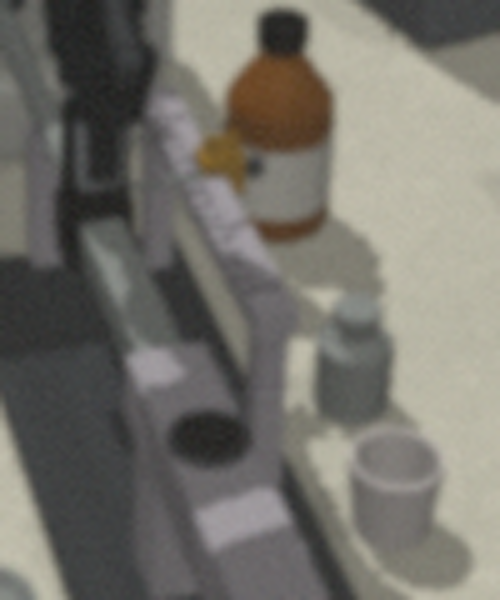

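View pics/top7.png

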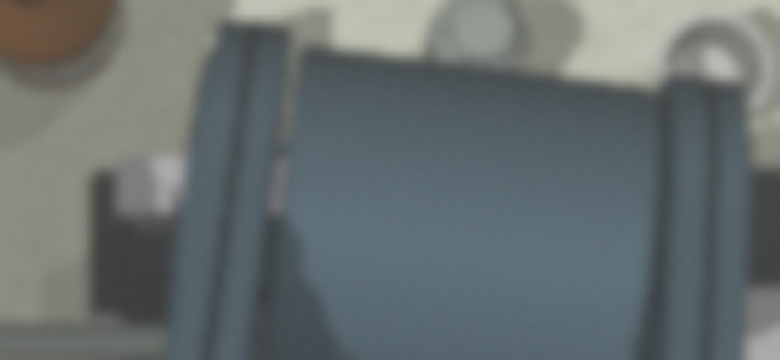

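```bash
python3 - <<'E'
import cv2,numpy as np
a=cv2.imread("pics/top0.png").astype(int)
print("rows along scale")
for v in range(176,206,2): print(v,"fin",a[v,320:334].tolist() if 0 else (a[v,320:334,2]-a[v,320:334,0]).tolist(),a[v,320:334].sum(1).tolist())
for v in range(186,208): print(v,"ptr",a[v,368:381].sum(1).tolist())
E
```

```text
rows along scale
176 fin [12, 10, 10, 9, 6, 4, 3, 5, 7, 9, 10, 9, 8, 8] [515, 515, 506, 471, 408, 341, 315, 321, 367, 443, 497, 516, 521, 521]
178 fin [11, 11, 9, 8, 6, 5, 3, 5, 6, 10, 12, 11, 11, 9] [517, 513, 504, 448, 356, 272, 239, 253, 322, 423, 487, 511, 519, 519]
180 fin [10, 13, 17, 27, 40, 47, 47, 44, 35, 24, 18, 13, 12, 10] [516, 505, 474, 416, 355, 314, 305, 301, 316, 375, 449, 495, 512, 512]
182 fin [11, 13, 25, 44, 60, 64, 63, 58, 49, 36, 23, 14, 11, 10] [468, 450, 414, 374, 348, 337, 335, 317, 306, 330, 395, 436, 440, 432]
184 fin [10, 13, 25, 47, 62, 64, 64, 60, 51, 39, 24, 13, 10, 9] [392, 382, 364, 348, 344, 336, 331, 318, 300, 307, 341, 369, 380, 381]
186 fin [3, 6, 20, 43, 61, 65, 64, 59, 51, 39, 22, 9, 4, 3] [443, 424, 395, 367, 352, 342, 334, 319, 297, 300, 329, 366, 406, 434]
188 fin [-1, 3, 16, 41, 61, 65, 63, 59, 55, 46, 27, 8, 1, 0] [466, 445, 406, 375, 358, 347, 332, 320, 313, 324, 345, 372, 418, 458]
190 fin [0, 1, 7, 16, 25, 29, 30, 29, 26, 21, 12, 4, 1, 0] [461, 435, 403, 382, 371, 361, 340, 344, 363, 385, 399, 407, 430, 460]
192 fin [0, 0, 0, 0, 1, 2, 1,
[... 1816 characters left out ...]
330, 318, 269, 234, 230, 228, 227]
199 ptr [220, 222, 221, 224, 240, 283, 326, 316, 268, 235, 229, 230, 228]
200 ptr [215, 222, 219, 219, 234, 279, 317, 310, 266, 237, 233, 228, 232]
201 ptr [220, 219, 219, 225, 234, 272, 316, 310, 265, 236, 230, 228, 230]
202 ptr [216, 216, 219, 223, 240, 277, 318, 308, 265, 233, 231, 229, 232]
203 ptr [219, 222, 219, 226, 240, 280, 317, 313, 268, 238, 231, 230, 231]
204 ptr [221, 222, 225, 229, 243, 280, 320, 320, 272, 243, 232, 229, 231]
205 ptr [221, 225, 223, 229, 243, 276, 317, 317, 274, 237, 231, 230, 228]
206 ptr [222, 221, 224, 226, 235, 264, 300, 296, 259, 225, 214, 216, 216]
207 ptr [212, 210, 210, 214, 216, 232, 252, 246, 218, 196, 191, 190, 197]
```

```bash
python3 - <<'E'
import cv2
a=cv2.imread("pics/top0.png")
cv2.imwrite("pics/t0r.png",cv2.resize(a[170:210,305:385],None,fx=10,fy=10,interpolation=cv2.INTER_NEAREST))
a=cv2.imread("pics/side0.png")
cv2.imwrite("pics/s0r.png",cv2.resize(a[190:250,315:355],None,fx=10,fy=10,interpolation=cv2.INTER_CUBIC))
E
```

```text
(no output)
```

View pics/t0r.png

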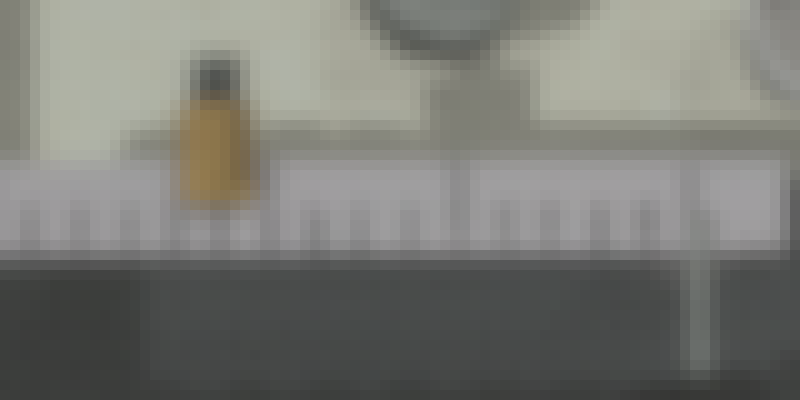

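View pics/s0r.png

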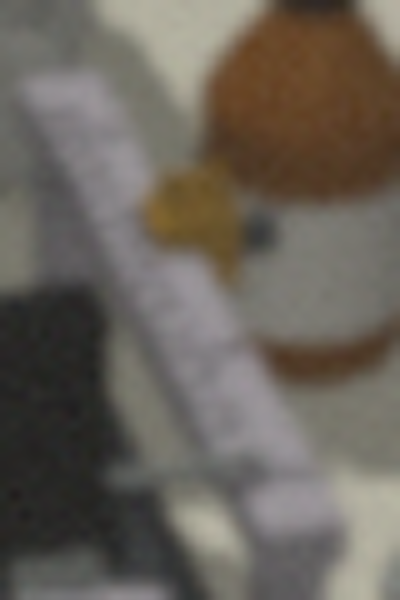

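```bash
python3 - <<'E'
from h import *
p=onz("top",374.4,200,.1175)
for z in(.112,.118,.124,.129):
  f=onz("top",326.25,184,z); print(z,p,f,(f-p)@[.02,.9998,0],(f-p)@[.024,.9997,0])
print(onz("top",326.2,178,.112))
s=state();print(s["ee_pos"])
# side expected
b=np.array([.5254+.0017,.0327,0]);ex=np.array([.9998,-.02,0])
P=b+ex*.052+[0,0,.1175];print(proj("side",P),proj("top",P)); F=f; print(proj("side",F))
for z in(.1175,.129):
  r=p+np.array([.02,.9998,0])*.1015+ex*.045; r[2]=z; print("rider pred side",proj("side",r))
E
```

```text
0.112 [ 0.55935798 -0.05288421  0.1175    ] [0.5964275  0.04733551 0.112     ] 0.10094106261045628 0.10107931872776445
0.118 [ 0.55935798 -0.05288421  0.1175    ] [0.59569071 0.04751472 0.118     ] 0.10110550115738355 0.10124079219789785
0.124 [ 0.55935798 -0.05288421  0.1175    ] [0.59495392 0.04769393 0.124     ] 0.10126993970431085 0.10140226566803126
0.129 [ 0.55935798 -0.05288421  0.1175    ] [0.59433993 0.04784327 0.129     ] 0.10140697182675024 0.10153682689314243
[0.60925676 0.04709519 0.112     ]
[0.52796111 0.03257536 0.12892609]
[329.95876801 215.58373909] [333.97648228 191.66486347]
[334.10711543 207.03420257]
rider pred side [338.76065474 210.43937385]
rider pred side [338.92019109 206.35612021]
```

```bash
python3 -m inch '[{"delta_pos":[0,0,6],"roll":0,"jaw":-1},{"delta_pos":[0,0,6],"roll":0,"jaw":-1},{"delta_pos":[0,0,4.6],"roll":0,"jaw":-1},{"delta_pos":[0,0,0],"roll":0,"jaw":-1},{"delta_pos":[0,0,0],"roll":0,"jaw":-1},{"delta_pos":[0,0,0],"roll":0,"jaw":-1}]'; sed -i 's/180:300,290:390/170:250,290:390/; s/fx=5,fy=5/fx=7,fy=7/' look.py; python3 look.py 8
```

```text
time_s: 13.3
ee_pos: [0.5283, 0.0492, 0.1289]
tcp_rot: [-1.196, 1.217, 1.192]
contact_force: [-1.7, -2.1, 7.2]
opening: 0.0153
[array([0.52827278, 0.04916993, 0.12891994]), array([-1.60983774, -1.20170738,  5.87419807]), 0.015600523383409528]
```

View pics/side8.png

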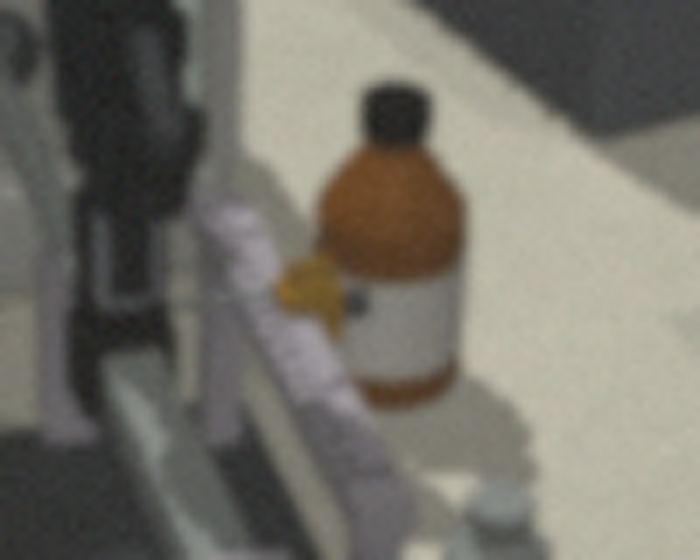

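View pics/top8.png

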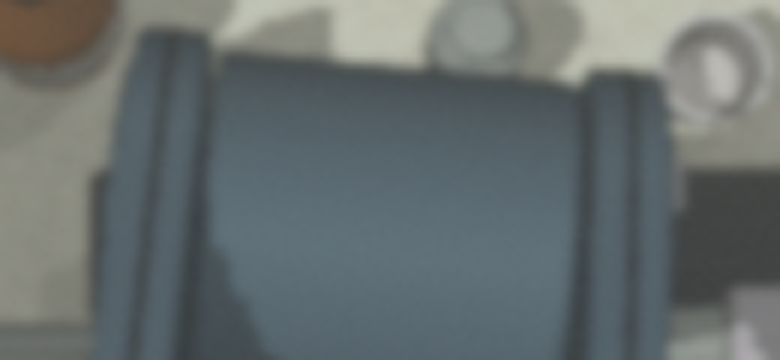

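```bash
python3 - <<'E'
from h import *
import cv2
f=C["side"]["frame"][:,:,::-1]
cv2.imwrite("pics/side9raw.png",f)
cv2.imwrite("pics/side9.png",cv2.resize(f[195:225,305:350],None,fx=16,fy=16,interpolation=cv2.INTER_CUBIC))
ex=np.array([.9998,-.02,0]);ey=np.array([.02,.9998,0])
p0=np.array([.5593,-.0529,.1175])
for d in(.099,.1012,.1034):
  for k in(-.012,0,.018,.03,.043): print(d,k,proj("side",p0+ey*d+ex*k).round(2))
E
```

```text
0.099 -0.012 [316.06 214.18]
0.099 0 [320.95 213.5 ]
0.099 0.018 [328.24 212.49]
0.099 0.03 [333.06 211.82]
0.099 0.043 [338.26 211.09]
0.1012 -0.012 [315.82 213.7 ]
0.1012 0 [320.7  213.02]
0.1012 0.018 [327.98 212.01]
0.1012 0.03 [332.79 211.34]
0.1012 0.043 [337.98 210.62]
0.1034 -0.012 [315.58 213.21]
0.1034 0 [320.46 212.54]
0.1034 0.018 [327.72 211.53]
0.1034 0.03 [332.53 210.87]
0.1034 0.043 [337.71 210.15]
```

View pics/side9.png

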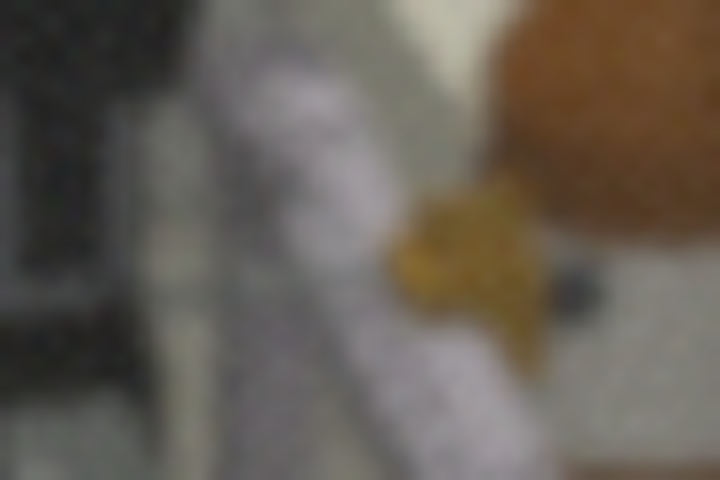

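```bash
python3 - <<'E'
import cv2,numpy as np
from h import *
a=cv2.imread("pics/side0.png").astype(int).sum(2); b=np.mean([grab_frame("side")["frame"].astype(int).sum(2) for _ in range(4)],0)
print("side0");
for v in range(231,245): print(v,a[v,325:342].tolist())
print("now")
for v in range(206,220): print(v,b[v,312:334].astype(int).tolist())
ex=np.array([.9998,-.02,0]);ey=np.array([.02,.9998,0])
p0=np.array([.5593,-.0529,.1175])
for k in(-.015,-.01,0,.018): print(k,proj("side",p0+ex*k).round(2))
E
```

```text
side0
231 [143, 202, 285, 335, 346, 351, 334, 296, 289, 336, 385, 401, 385, 399, 422, 447, 454]
232 [124, 166, 252, 320, 349, 345, 341, 310, 297, 318, 371, 388, 377, 385, 419, 440, 454]
233 [133, 152, 219, 282, 340, 344, 346, 331, 305, 293, 341, 377, 391, 403, 430, 438, 455]
234 [122, 139, 191, 248, 319, 343, 348, 348, 321, 298, 320, 380, 411, 420, 413, 417, 434]
235 [135, 150, 184, 235, 304, 336, 353, 343, 335, 321, 319, 351, 370, 365, 350, 370, 396]
236 [150, 203, 225, 257, 295, 330, 342, 332, 334, 313, 308, 317, 322, 320, 302, 309, 355]
237 [180, 240, 268, 280, 289, 288, 302, 307, 302, 307, 288, 283, 291, 299, 291, 297, 322]
238 [166, 213, 238, 245, 240, 255, 284, 322, 323, 327, 315, 289, 275, 269, 298, 326, 367]
239 [124, 159, 167, 176, 171, 202, 285, 333, 346, 353, 369, 339, 296, 273, 325, 384, 423]
240 [129, 133, 150, 147, 151, 184, 263, 360, 400, 417, 418, 409, 352, 310, 341, 407, 449]
241 [129, 135, 155, 167, 162, 172, 255, 375, 450, 483, 490, 468, 419, 341, 327, 391, 442]
242 [109, 125, 156, 167, 163, 157, 213, 331, 435, 484, 518, 520, 477, 379, 321, 350, 399]
243 [121, 141,
[... 1162 characters left out ...]
3, 358, 368, 361, 345, 313, 282, 271, 272]
215 [111, 155, 235, 312, 346, 341, 299, 271, 273, 290, 292, 288, 275, 299, 341, 378, 393, 383, 363, 346, 349, 351]
216 [105, 138, 225, 301, 345, 343, 304, 275, 280, 290, 297, 293, 286, 291, 333, 387, 394, 387, 392, 412, 428, 436]
217 [117, 125, 192, 283, 341, 340, 297, 273, 280, 292, 299, 296, 287, 290, 318, 371, 396, 400, 407, 429, 455, 465]
218 [119, 128, 181, 268, 335, 339, 297, 267, 279, 299, 299, 303, 301, 288, 296, 333, 367, 394, 406, 417, 442, 466]
219 [174, 149, 174, 267, 333, 337, 293, 267, 284, 294, 297, 303, 305, 301, 284, 302, 353, 403, 417, 408, 425, 457]
-0.015 [326.5  238.14]
-0.01 [328.7 237.8]
0 [333.1  237.12]
0.018 [340.95 235.92]
```

```bash
python3 - <<'E'
import cv2,numpy as np
from scipy.optimize import curve_fit
a=cv2.imread("pics/top0.png").astype(float).sum(2)
r=a[191:195].mean(0); u=np.arange(640)
print(r[290:386].astype(int).tolist())
for lo,hi in((297,372),(297,322),(331,372)):
    x=u[lo:hi];y=r[lo:hi]-np.convolve(r,np.ones(14)/14,'same')[lo:hi]
    best=None
    for s in np.arange(4.5,4.95,.005):
        A=np.c_[np.cos(2*np.pi*x/s),np.sin(2*np.pi*x/s),np.ones_like(x),x-335]
        c,res,_,_=np.linalg.lstsq(A,y,rcond=None)
        if best is None or res[0]<best[0]:best=(res[0],s,(np.arctan2(c[1],c[0])+np.pi)/(2*np.pi)*s)
    n=lambda v:(v-best[2])/best[1]
    print(lo,hi,best,"fin idx",n(326.25),"ptr idx",n(374.4))
E
```

```text
[434, 460, 464, 464, 463, 462, 459, 442, 408, 409, 439, 446, 423, 408, 424, 447, 443, 419, 419, 445, 458, 445, 422, 423, 446, 457, 447, 424, 425, 448, 451, 425, 405, 412, 430, 423, 395, 396, 430, 448, 436, 409, 414, 445, 452, 427, 405, 422, 449, 449, 424, 424, 451, 463, 452, 430, 428, 453, 461, 445, 420, 424, 452, 457, 438, 421, 436, 455, 450, 424, 425, 453, 463, 448, 413, 413, 446, 456, 431, 403, 417, 447, 447, 423, 403, 404, 427, 452, 460, 457, 456, 453, 431, 368, 279, 216]
297 372 (np.float64(2619.6548752492363), np.float64(4.714999999999995), np.float64(1.3137314721067777)) fin idx 68.9154334099456 ptr idx 79.12752248735812
297 322 (np.float64(471.6996886028554), np.float64(4.704999999999996), np.float64(1.9652742610267986)) fin idx 68.92342736216227 ptr idx 79.15722119850659
331 372 (np.float64(757.3223267805224), np.float64(4.724999999999995), np.float64(0.5609747950172845)) fin idx 68.92889422327684 ptr idx 79.11937041375303
```

```bash
python3 -m inch '[{"delta_pos":[0,0,0.4],"roll":0,"jaw":-1},{"delta_pos":[0,0,0],"roll":0,"jaw":-1},{"delta_pos":[0,0,0],"roll":0,"jaw":-1},{"delta_pos":[0,0,0],"roll":0,"jaw":-1},{"delta_pos":[0,0,0],"roll":0,"jaw":-1},{"delta_pos":[0,0,0],"roll":0,"jaw":-1},{"delta_pos":[0,0,0],"roll":0,"jaw":-1},{"delta_pos":[0,0,0],"roll":0,"jaw":-1}]'; python3 - <<'E'
from h import *
import cv2
print([state()[k] for k in("ee_pos","contact_force","qd","opening")])
cv2.imwrite("pics/side10.png",C["side"]["frame"][:,:,::-1])
E
```

```text
time_s: 14.6
ee_pos: [0.5283, 0.0495, 0.1289]
tcp_rot: [-1.196, 1.217, 1.192]
contact_force: [-1.1, -2.2, 7.3]
opening: 0.0151
[array([0.5282745 , 0.04946654, 0.12892142]), array([-1.60764793, -2.97933899,  5.85241964]), array([ 7.18004738e-04,  1.43467961e-03,  1.78493548e-03,  9.85223326e-05,
       -9.54408440e-04,  1.84925824e-03]), 0.015559164460248015]
```

View pics/side10.png

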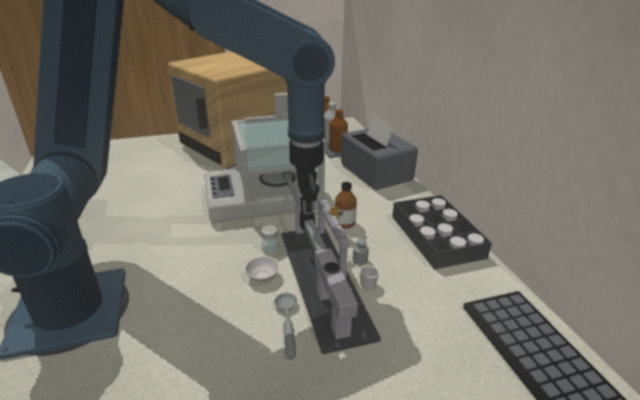

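```bash
python3 -c "
from plant import *
print(close_job())"
```

```text
the job is handed in; nothing more can be done
None
```

I did all three steps in order and handed the job in at about 14.7 s, with the gripper still holding the arm at the mark. The alignment at the fin is measured rather than seen close up.

- **Sash:** I gripped the tab and raised it about 70 mm until it hit its upper stop (force peaked near 26 N), then let go. The last picture shows it still up.
- **Lock button:** I pressed it down to its stop, with the fingertips at z = 0.1206 m (0.121 m expected for fully in) and about 23 N. The arm then slid freely.
- **Boom arm:** I gripped the paddle and slid it about 101.2 mm. It is at rest, with the tool at y = 0.0495 m and about 2–3 N pulling back.
- **Bystanders:** in the last side picture the small things stand where they were.

**Checks on the mark:**
- **Distance to the fin:** before the slide, the top camera gave about 101.2 mm by calibration and about 101.9 mm by counting scale ticks. I aimed between the two.
- **At the mark:** the robot arm hid the pointer and fin from the top camera. The side camera showed the pointer at the rider, but only to about 1.5 mm, and its rough reading put the pointer up to about 1.4 mm short. I trusted the top-camera measurement and the arm's own position, and added a final 0.4 mm.

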